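Lock the slide box in its carrier

ROBOT

A 6-joint arm with a two-finger parallel gripper is mounted at the origin on a cart in front of the work surface, level with it; the furniture and walls round the work are solid. World frame = base frame: x ahead of the robot, y to its left, z up, the work surface at z = 0. Lengths are in m, angles in degrees, forces in N, time in s.
With the tool pointing down it reaches from about 0.35 to 0.975 m from the base axis. Payload 7.1 kg.
Tool frame: the origin (TCP) lies between the finger pads; the fingertips stand r.tcp_to_tips ahead of it and the grasp point (between the pads) lies 2 mm behind it (r.tcp_to_tips is the distance from the TCP to the fingertips, in m); z points along the fingers, x is the direction in which the jaws open and shut, and the axes are right-handed (so a half turn about z gives the same grasp; the last joint's range is limited). The gripper opens to 88 mm and grips with 3 to 60 N. Pads are 20 mm wide; open, the fingers measure 115 mm over their backs; the gripper's body (75 mm by 178 mm) begins 61 mm behind the grasp point.
Start: joints at [72.594, 24.242, 93.386, -0, 62.372, -1.089], TCP at [0.176, 0.6, 0.24] pointing down, gripper open.
Joint ranges: [-172.04, 172.04], [-51.8, 120.97], [4.93, 147.93], [-75.15, 255.16], [6.16, 154.13], [-145.62, 145.62]. Speed limits (degrees/s): [136.94, 136.94, 172.46, 180, 180, 180].

INTERFACE

Orientations are given as a 3x3 rotation matrix whose columns are the frame's x, y, z axes.
In Python, from cell import observe, grab_frame, camera_params, workorder, r gives the robot as it stands. The module is installed in compiled form; this text tells all that it offers.
- The arm moves only by the tool apply_moves, never from a script. Its argument "rows" is a list of rows, each an object with "rotation": the turn, a rotation vector about the tool's x, y, z in degrees, a list of three; "slide": the shift along the tool's x, y, z in cm, a list of three; "gripper": the finger opening in cm, from 0 to 8.78. A call has 1 to 20 rows; each row is the pose to reach, as a shift and turn from the pose measured when the call began, along the tool's axes at that moment; what a row does not reach only later rows make up. A row lasts 1/10 s, in which the tool goes at most 50 mm and 8.59 degrees, less where a joint would pass 70% of its speed; a pose out of reach is approached as far as the arm can. A call with a gripper value outside its range is refused whole. The fingers move at their own pace and stop on an object; "newtons" is the grip in N (left out, the last holds). Time passes only in rows, so rows that repeat a pose let the fingers close. It gives the time, the measured TCP pose, the force and the opening at its end, in the units of the state.
- observe(): the state, without advancing time (a new reading comes with each control period).
- grab_frame(name): name is "side" or "top"; returns the picture (480x640x3 uint8, red, green, blue); there is no depth.
- camera_params(name): a dict with "camera_matrix" (3x3 intrinsics, pixels), "pose" (4x4, takes a point from camera to world coordinates). Camera axes: x right, y up, looking along -z (the intrinsics and any distortion apply to the point x, -y, -z); pixel columns grow to the right and rows downward; lengths in m; the calibration is good to about 2 mm. A picture is of the moment at which its call begins. camera_params takes no time and is no camera call.
- workorder.close_job(): hands the job in, once; it reports no verdict.
The state is a dict: "time_s": time; "qpos": joint angles; "joint_velocities": joint speeds; "effort": joint torques, N m; "eef_pos": TCP position; "orientation": TCP orientation; "force": force on the tool from outside, world axes, zero at the start; "ft_torque": the same for the moment, N m; "gripper_width": finger opening in m.
Only numpy, scipy, OpenCV 4.12 (cv2) and the standard library are available. Lean on these libraries where they do the work, as an engineer would, in place of code of your own. Each camera call takes 0.05 s, during which the arm holds its last target.

TASK

Lock the slide box into its carrier for transport: push the upright black pin with a fingertip along the long leg of the L-shaped slot to the corner, then push it sideways along the short leg until it is fully home at the closed end. Only push the pin, do not pinch it or pull it up, and leave the canister, bottle, vial and eyepiece standing where they are.

Things in the scene. Friction and masses are not known exactly. Their poses are not given: they have to be found in the camera images.
- carrier: Slide-box carrier, fixed, base plate 270x330x6 mm; origin on the worktop under its middle. +x runs from the housing (nearer the robot) to the blue slide box (x 21..125, top at z 41 mm), +y left. Housing x -125..14, y -82..82 mm, flat deck top at z 58 mm with an L-shaped slot 16 mm wide: long leg 70 mm along +x, then short leg 45 mm to the left, along +y.
- bolt_along (a joint): Travel of the pin along the long leg, m: 0 at the leg's beginning (the end nearer the robot), 0.070 at the corner (stop). It starts anywhere in the first 20 mm. About 1.2 N of friction, no spring; stays where it is left.
- bolt_side (a joint): Travel of the pin along the short leg, m: 0 on the long leg's line, 0.045 at the closed end (stop). It can move only when the pin is at the corner. About 1.2 N of friction, no spring; stays where it is left.
- bolt_lift (a joint): How far the pin has been pulled up out of its seat, m: 0 seated, at most 0.015; a light spring (3 to 4.5 N) draws it down.
- pin_top (a point): Centre of the top of the black upright round pin, 16 mm across, that stands in the slot; its top is 43 mm above the deck (101 mm above the worktop). It can be pushed at any height from 5 mm above the deck to its top. A flat steel bolt under the deck moves with it and slides out over the slide box. Axes as the carrier's.
- gate_start (a point): Pin axis at the beginning of the long leg, at deck height (58 mm); axes as the carrier's.
- gate_corner (a point): Pin axis at the corner of the slot, at deck height; axes as the carrier's.
- gate_end (a point): Pin axis at the closed end of the short leg, at deck height; axes as the carrier's.
- canister: Objective canister: upright tan plastic can with black screw lid, 38 mm across, 57 mm tall, loose on the carrier's base plate; origin at the centre of its underside. Not to be disturbed.
- dropper_bottle: Dropper bottle: small upright bottle with a white dropper top, 31 mm across, 84 mm tall, loose on the carrier's base plate; origin at the centre of its underside. Not to be disturbed.
- vial: Glass specimen vial: upright, with a white cap, 18 mm across, 65 mm tall, loose on the carrier's base plate; origin at the centre of its underside. Not to be disturbed.
- eyepiece: Spare eyepiece: upright black barrel, 35 mm across, 51 mm tall, loose on the carrier's base plate; origin at the centre of its underside. Not to be disturbed.

How it is judged:
By the outcome, as a careful person would: the job done as asked, in the order asked, and still so for the second after the job is handed in, with the robot touching nothing.
It also fails if it takes over 42 s, if anything falls off the work surface, if the arm or the gripper's body presses on something with over 40 N, if the wrist force passes 120 N, or if a joint passes its speed limit or range.

## Working session

There is one attempt and no reset: what is moved stays moved. The work goes in short steps, Python scripts to look and compute and a tool call to move; the robot and the scene stay as the last step left them, time stands still between calls to the robot, and variables do not carry over. Pictures are saved under pics/ and viewed, and the job is handed in when it is done.

Besides the shell and the picture viewer there is one more tool, called after "Call:" by a JSON object that holds its "name" and its "arguments". apply_moves: Moves the arm, as the interface text tells. Its arguments: {"type":"object","properties":{"rows":{"type":"array","items":{"type":"object","properties":{"rotation":{"type":"array","items":{"type":"number"}},"slide":{"type":"array","items":{"type":"number"}},"gripper":{"type":"number"}}}},"newtons":{"type":"number"}},"required":["rows"]}

```bash
mkdir -p pics; python3 - <<'E'
from cell import *
import cv2,json
o=observe();print(o); print(r.tcp_to_tips)
for n in("side","top"):
    cv2.imwrite(f"pics/{n}0.png",grab_frame(n)[:,:,::-1]);print(n,camera_params(n))
E
```

```text
{'time_s': 0.0, 'qpos': array([ 7.25932024e+01,  2.42851883e+01,  9.34309901e+01, -1.38532057e-03,
        6.23720008e+01, -1.09000449e+00]), 'joint_velocities': array([ 0.02577034,  0.04956243,  0.1003654 , -0.08132284, -0.10045831,
       -0.06057278]), 'effort': array([-9.06807982e-04, -5.44624507e+01, -2.73665106e+01,  6.43327762e-02,
        2.29053228e-02, -1.32271343e-04]), 'eef_pos': array([0.17543066, 0.59932515, 0.23889646]), 'orientation': array([[ 2.80936896e-01,  9.59726142e-01, -4.39962119e-04],
       [ 9.59725008e-01, -2.80937240e-01, -1.47494432e-03],
       [-1.53914437e-03, -7.87636767e-06, -9.99998815e-01]]), 'force': array([ 0.46963625, -0.47929177, -0.71994045]), 'ft_torque': array([ 0.01018941,  0.00606912, -0.00660033]), 'gripper_width': 0.08808168323252405}
0.017
side {'camera_matrix': array([[517.48088835,   0.        , 324.10072368],
       [  0.        , 517.48088835, 248.52726153],
       [  0.        ,   0.        ,   1.        ]]), 'pose': array([[-0.99978989,  0.0196892 , -0.00570259,  0.59717381],
       [-0.01334313, -0.41391925,  0.9102158 ,  0.99792054],
       [ 0.01556101,  0.91010065,  0.414095  ,  0.4801926 ],
       [ 0.        ,  0.        ,  0.        ,  1.        ]])}
top {'camera_matrix': array([[597.5255096 ,   0.        , 317.69653686],
       [  0.        , 597.5255096 , 239.05127921],
       [  0.        ,   0.        ,   1.        ]]), 'pose': array([[-0.06341127,  0.9728207 , -0.22270808,  0.41794397],
       [-0.99797204, -0.06056983,  0.01957308,  0.11688408],
       [ 0.00555171,  0.22349759,  0.97468867,  0.94036829],
       [ 0.        ,  0.        ,  0.        ,  1.        ]])}
```

View pics/top0.png

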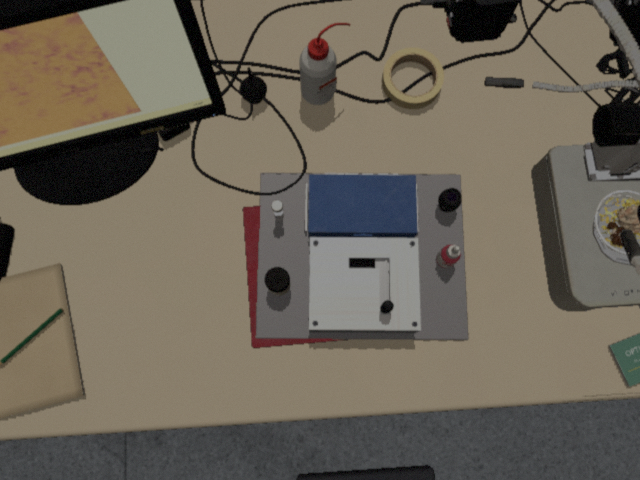

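View pics/side0.png

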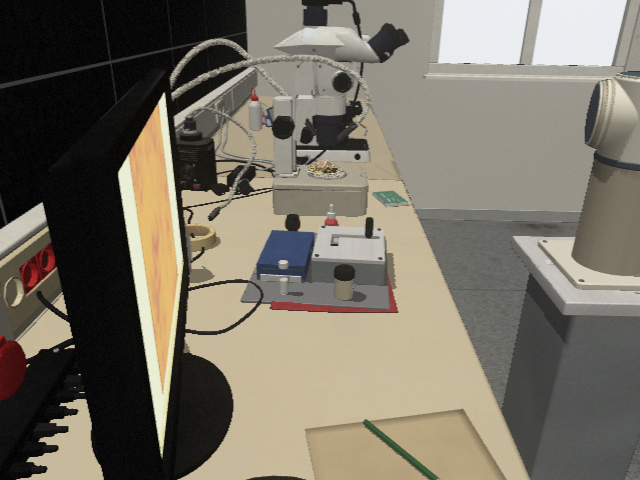

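```bash
python3 - <<'E'
import cv2
im=cv2.imread("pics/top0.png")[160:360,235:485];cv2.imwrite("pics/top0z.png",cv2.resize(im,(750,600),interpolation=cv2.INTER_CUBIC))
im=cv2.imread("pics/side0.png")[200:320,235:405];cv2.imwrite("pics/side0z.png",cv2.resize(im,None,fx=4.5,fy=4.5,interpolation=cv2.INTER_CUBIC))
E
```

```text
(no output)
```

View pics/top0z.png

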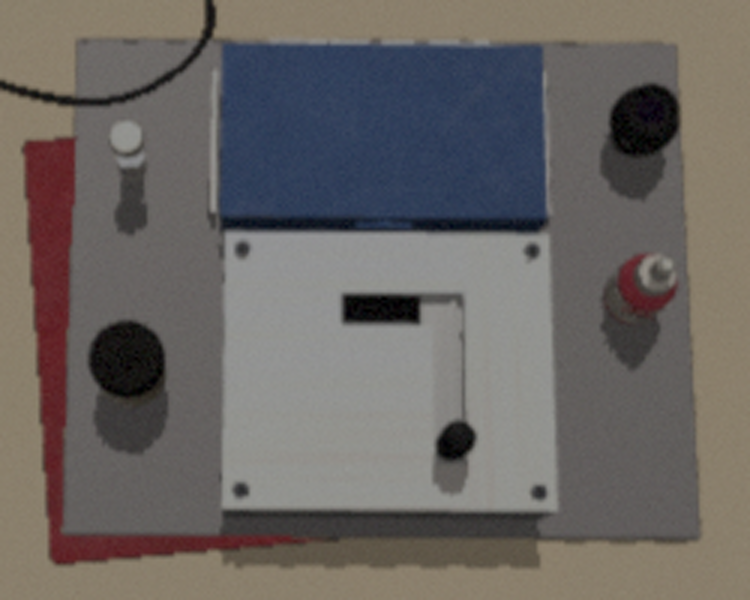

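View pics/side0z.png

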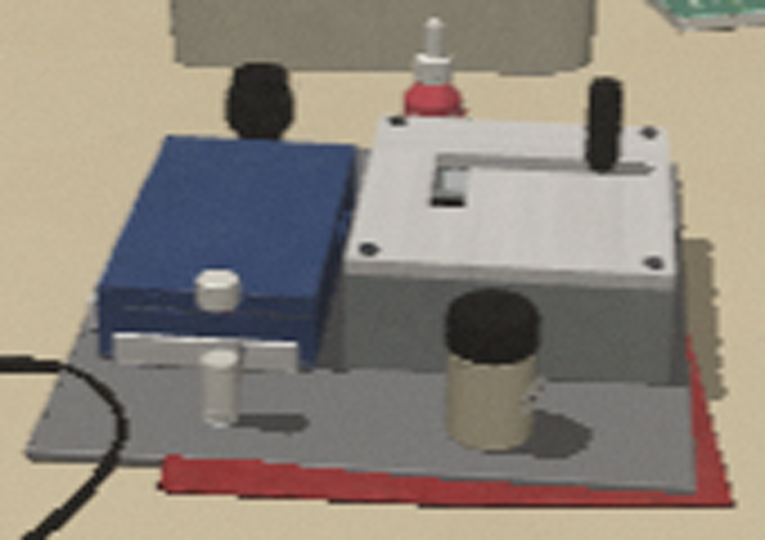

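```bash
cat > h.py <<'E'
import numpy as np
from cell import camera_params
def ray(n,u,v):
    c=camera_params(n);K=c["camera_matrix"];T=c["pose"]
    d=np.linalg.inv(K)@[u,v,1];d=T[:3,:3]@[d[0],-d[1],-d[2]];return T[:3,3],d
def onz(n,u,v,z):
    o,d=ray(n,u,v);return o+d*(z-o[2])/d[2]
def proj(n,p):
    c=camera_params(n);T=c["pose"];q=T[:3,:3].T@(np.array(p)-T[:3,3]);q=q*[1,-1,-1];w=c["camera_matrix"]@q;return w[:2]/w[2]
E
python3 - <<'E'
from h import *
import cv2
np.set_printoptions(precision=4,suppress=True)
Z=lambda x,y:(x/3+235,y/3+160)
S=lambda x,y:(x/4.5+235,y/4.5+200)
P=[onz("top",*Z(*p),.058) for p in[(224,231),(549,231),(557,511),(222,511)]]
print("deck TL TR BR BL",P)
sc=[onz("top",*Z(*p),.058) for p in[(242,249),(532,251),(539,492),(241,489)]];print("screws",*sc, np.mean(sc,0))
print("screw side",*[onz("side",*S(*p),.058) for p in[(369,249),(398,121),(650,132),(653,263)]])
print("slot: corner outer, left end far, left end near(342,322), ",*[onz("top",*Z(*p),.058) for p in[(464,294),(343,294),(342,322),(434,430),(465,425)]])
im=cv2.imread("pics/top0.png");m=(im.max(2)<60)[295:320,375:400];n,l,s,c=cv2.connectedComponentsWithStats(m.astype(np.uint8));print(s,c+[375,295])
print("pin top", onz("top",*Z(455,437),.101), onz("side",*S(606,82),.101),"base",onz("side",*S(601,166),.058))
for nm,(x,y),z in[("vial",(126,137),.071),("can",(127,359),.063),("bottle",(657,268),.09),("eye",(645,119),.057)]: print(nm,onz("top",*Z(x,y),z))
E
```

```text
deck TL TR BR BL [array([0.6235, 0.1111, 0.058 ]), array([ 0.6133, -0.053 ,  0.058 ]), array([ 0.4732, -0.0427,  0.058 ]), array([0.4836, 0.1206, 0.058 ])]
screws [0.6136 0.1026 0.058 ] [ 0.6035 -0.0434  0.058 ] [ 0.483  -0.0349  0.058 ] [0.4936 0.1106 0.058 ] [0.5484 0.0338 0.058 ]
screw side [0.6162 0.102  0.058 ] [ 0.6059 -0.0434  0.058 ] [ 0.4851 -0.0356  0.058 ] [0.4961 0.1103 0.058 ]
slot: corner outer, left end far, left end near(342,322),  [ 0.5836 -0.0071  0.058 ] [0.5874 0.0535 0.058 ] [0.5732 0.0551 0.058 ] [0.5165 0.0138 0.058 ] [ 0.518  -0.0016  0.058 ]
[[  0   0  25  25 502]
 [  6   6  12  13 123]] [[387.1534 307.0299]
 [386.374  306.878 ]]
pin top [0.5078 0.0093 0.101 ] [0.5115 0.0108 0.101 ] base [0.5114 0.0071 0.058 ]
vial [0.6721 0.1575 0.071 ]
can [0.5605 0.1629 0.063 ]
bottle [ 0.5846 -0.0973  0.09  ]
eye [ 0.6693 -0.1084  0.057 ]
```

```bash
cat >> h.py <<'E'
a=np.radians(-3.95);EX=np.array([np.cos(a),np.sin(a),0]);EY=np.array([-np.sin(a),np.cos(a),0]);C=np.array([.577,.0015,0])
def W(x,y,z): return C+x*EX+y*EY+[0,0,z]
def go(*ps):
    from cell import observe
    from scipy.spatial.transform import Rotation as R
    o=observe();M=np.array(o["orientation"]);p=np.array(o["eef_pos"])
    G=np.c_[EY,EX,[0,0,-1]]
    print("carrier-corner pos mm",((p-C)@EX*1e3).round(1),((p-C)@EY*1e3).round(1),(p[2]*1e3).round(1),"F",np.round(o["force"],1),"t",o["time_s"])
    print("rot",R.from_matrix(M.T@G).as_rotvec(degrees=True).round(2))
    for q in ps: print("slide cm",(M.T@(W(*q)-p)*100).round(2))
E
python3 -c "
from h import *
go((-.102,0,.2),(-.102,0,.092))"
```

```text
carrier-corner pos mm -441.8 568.8 239.0 F [-0.7  0.8  0.6] t 0.1
rot [-1.000e-02  7.000e-02 -1.237e+01]
slide cm [-48.28  45.37   3.96]
slide cm [-48.27  45.37  14.76]
```

Call:
{"name": "apply_moves", "arguments": {"rows": [{"slide":[-1,1,0.2],"rotation":[0,0,-2],"gripper":0},{"slide":[-3.5,3.3,0.4],"rotation":[0,0,-4],"gripper":0},{"slide":[-7,6.6,0.7],"rotation":[0,0,-6],"gripper":0},{"slide":[-10.5,9.9,1],"rotation":[0,0,-8],"gripper":0},{"slide":[-14,13.2,1.3],"rotation":[0,0,-10],"gripper":0},{"slide":[-17.5,16.4,1.6],"rotation":[0,0,-12.4],"gripper":0},{"slide":[-21,19.7,1.9],"rotation":[0,0,-12.4],"gripper":0},{"slide":[-24.5,23,2.2],"rotation":[0,0,-12.4],"gripper":0},{"slide":[-28,26.3,2.5],"rotation":[0,0,-12.4],"gripper":0},{"slide":[-31.5,29.6,2.8],"rotation":[0,0,-12.4],"gripper":0},{"slide":[-35,32.9,3.1],"rotation":[0,0,-12.4],"gripper":0},{"slide":[-38.5,36.2,3.4],"rotation":[0,0,-12.4],"gripper":0},{"slide":[-42,39.5,3.7],"rotation":[0,0,-12.4],"gripper":0},{"slide":[-45.5,42.8,4],"rotation":[0,0,-12.4],"gripper":0},{"slide":[-47.5,44.6,4],"rotation":[0,0,-12.4],"gripper":0},{"slide":[-48.3,45.4,4],"rotation":[0,0,-12.4],"gripper":0},{"slide":[-48.3,45.4,4],"rotation":[0,0,-12.4],"gripper":0},{"slide":[-48.3,45.4,4],"rotation":[0,0,-12.4],"gripper":0}]}}

```text
time_s: 1.9
eef_pos: [0.4748, 0.009, 0.1994]
orientation: [[0.068, 0.998, -0.001], [0.998, -0.068, -0.001], [-0.001, -0.001, -1.0]]
force: [0.7, 0.7, 0.2]
gripper_width: 0.0003
```

```bash
python3 -c "
from h import *
from cell import *
import cv2
go((-.102,0,.2),(-.102,0,.092))
print(observe()['gripper_width'])
for n,c in(('top',(160,360,235,485)),('side',(140,320,235,405))):
    im=grab_frame(n)[c[0]:c[1],c[2]:c[3],::-1];cv2.imwrite(f'pics/{n}1.png',cv2.resize(im,None,fx=3,fy=3))
"
```

```text
carrier-corner pos mm -102.5 0.4 199.4 F [0.7 0.7 0.2] t 1.9
rot [-0.07  0.06  0.04]
slide cm [-0.04  0.05 -0.06]
slide cm [-0.03  0.06 10.74]
0.00025264535584288263
```

View pics/side1.png

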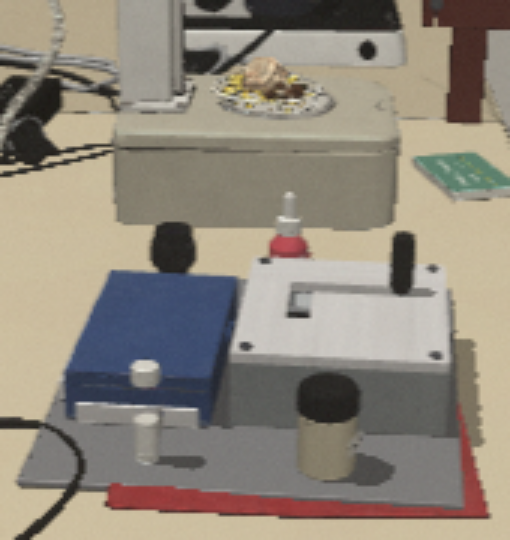

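The scene is undisturbed: the fingertips (about 465,120) are well above and on the robot's side of the pin (402,262). Next I descend.

Call:
{"name": "apply_moves", "arguments": {"rows": [{"slide":[0,0,2.5],"gripper":0},{"slide":[0,0,5.5],"gripper":0},{"slide":[0,0,8.5],"gripper":0},{"slide":[0,0,10],"gripper":0},{"slide":[0,0,10.7],"gripper":0},{"slide":[0,0,10.7],"gripper":0}]}}

```text
invalid input
```

```bash
python3 -c "
from h import *
from cell import *
import cv2
for n,c in(('top',(160,360,235,485)),('side',(140,320,235,405))):
    im=grab_frame(n)[c[0]:c[1],c[2]:c[3],::-1];cv2.imwrite(f'pics/{n}2.png',cv2.resize(im,None,fx=3,fy=3))
go((-.06,0,.092),(-.03,0,.092),(-.02,0,.092))
"
```

```text
carrier-corner pos mm -102.3 0.8 199.7 F [-0.3  0.1 -0.5] t 2.1
rot [-0.02  0.07  0.14]
slide cm [-0.08  4.24 10.77]
slide cm [-0.09  7.24 10.77]
slide cm [-0.09  8.24 10.77]
```

View pics/side2.png

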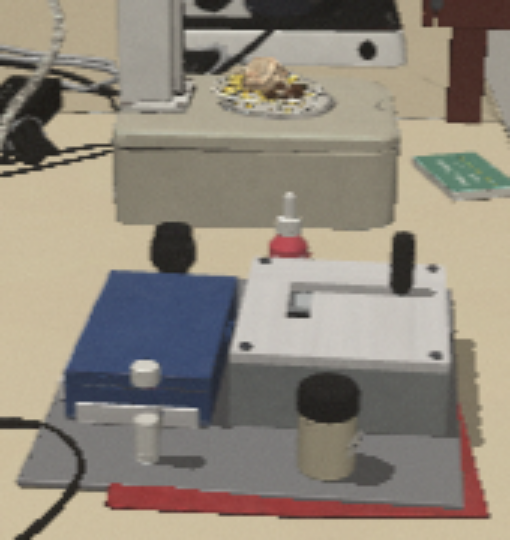

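View pics/top2.png

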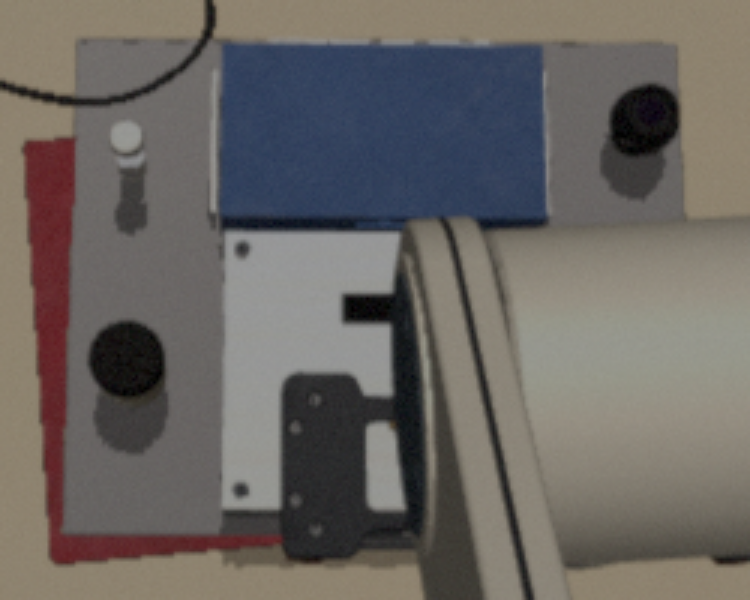

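The pictures show no change, because that move was refused (probably each row needs a rotation). The pin and all loose items are as before.

Call:
{"name": "apply_moves", "arguments": {"rows": [{"slide":[0,0,2.5],"rotation":[0,0,0],"gripper":0},{"slide":[0,0,5.5],"rotation":[0,0,0],"gripper":0},{"slide":[0,0,8.5],"rotation":[0,0,0],"gripper":0},{"slide":[-0.1,0,10],"rotation":[0,0,0],"gripper":0},{"slide":[-0.1,0,10.7],"rotation":[0,0,0],"gripper":0},{"slide":[-0.1,0,10.7],"rotation":[0,0,0],"gripper":0}]}}

```text
time_s: 2.7
eef_pos: [0.4743, 0.0088, 0.0922]
orientation: [[0.066, 0.998, -0.002], [0.998, -0.066, -0.001], [-0.001, -0.002, -1.0]]
force: [-0.4, -0.9, 0.5]
gripper_width: 0.0004
```

```bash
python3 -c "
from h import *
from cell import *
import cv2
for n,c in(('side',(140,320,235,405)),):
    im=grab_frame(n)[c[0]:c[1],c[2]:c[3],::-1];cv2.imwrite(f'pics/{n}3.png',cv2.resize(im,None,fx=3,fy=3))
go((-.06,0,.092),(-.03,0,.092),(-.02,0,.092))
"
```

```text
carrier-corner pos mm -102.4 0.1 92.9 F [-0.1 -0.1 -0.8] t 2.75
rot [-0.04  0.07  0.17]
slide cm [-0.02  4.24  0.08]
slide cm [-0.03  7.24  0.08]
slide cm [-0.04  8.24  0.08]
```

View pics/side3.png

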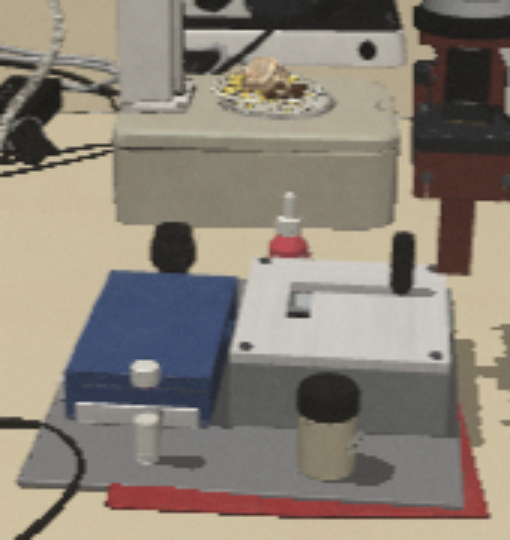

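Call:
{"name": "apply_moves", "arguments": {"rows": [{"slide":[0,0.5,0],"rotation":[0,0,0],"gripper":0},{"slide":[0,1,0],"rotation":[0,0,0],"gripper":0},{"slide":[0,1.5,0],"rotation":[0,0,0],"gripper":0},{"slide":[0,2,0],"rotation":[0,0,0],"gripper":0},{"slide":[0,2.5,0],"rotation":[0,0,0],"gripper":0},{"slide":[0,3,0],"rotation":[0,0,0],"gripper":0},{"slide":[0,3.5,0],"rotation":[0,0,0],"gripper":0},{"slide":[0,4,0],"rotation":[0,0,0],"gripper":0},{"slide":[0,4.5,0],"rotation":[0,0,0],"gripper":0},{"slide":[0,5,0],"rotation":[0,0,0],"gripper":0},{"slide":[0,5.5,0],"rotation":[0,0,0],"gripper":0},{"slide":[0,6,0],"rotation":[0,0,0],"gripper":0},{"slide":[0,6.5,0],"rotation":[0,0,0],"gripper":0},{"slide":[0,7,0],"rotation":[0,0,0],"gripper":0},{"slide":[0,7.4,0],"rotation":[0,0,0],"gripper":0},{"slide":[0,7.7,0],"rotation":[0,0,0],"gripper":0},{"slide":[0,7.7,0],"rotation":[0,0,0],"gripper":0}]}}

```text
time_s: 4.45
eef_pos: [0.5524, 0.0036, 0.0929]
orientation: [[0.066, 0.998, 0.0], [0.998, -0.066, -0.001], [-0.001, 0.0, -1.0]]
force: [-0.1, -0.0, 0.2]
gripper_width: 0.0003
```

```bash
python3 -c "
from h import *
from cell import *
import cv2
for n,c in(('side',(140,320,235,405)),):
    im=grab_frame(n)[c[0]:c[1],c[2]:c[3],::-1];cv2.imwrite(f'pics/{n}4.png',cv2.resize(im,None,fx=3,fy=3))
go((-.018,0,.092))
"
```

```text
carrier-corner pos mm -24.9 0.4 92.9 F [-0.  0. -0.] t 4.5
rot [0.02 0.06 0.17]
slide cm [-0.05  0.69  0.09]
```

View pics/side4.png

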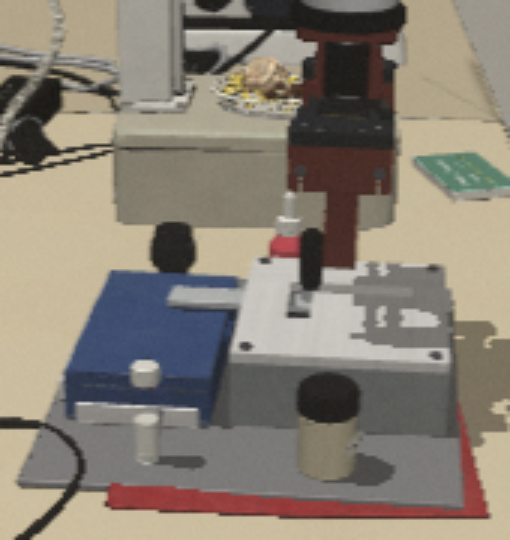

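The pin is near (312,258), just ahead of the finger, and the steel bolt has come out over the blue box. I'll finish the long leg in small steps.

Call:
{"name": "apply_moves", "arguments": {"rows": [{"slide":[0,0.2,0],"rotation":[0,0,0],"gripper":0},{"slide":[0,0.4,0],"rotation":[0,0,0],"gripper":0},{"slide":[0,0.5,0],"rotation":[0,0,0],"gripper":0},{"slide":[0,0.5,0],"rotation":[0,0,0],"gripper":0}]}}

```text
time_s: 4.9
eef_pos: [0.5574, 0.0033, 0.0929]
orientation: [[0.066, 0.998, 0.0], [0.998, -0.066, -0.001], [-0.001, 0.0, -1.0]]
force: [-1.3, -0.5, 0.1]
gripper_width: 0.0005
```

```bash
python3 -c "
from h import *
go((-.018,0,.092))
"
```

```text
carrier-corner pos mm -19.7 0.5 92.9 F [-1.3 -0.5  0.1] t 4.9
rot [0.03 0.06 0.17]
slide cm [-0.05  0.17  0.09]
```

Call:
{"name": "apply_moves", "arguments": {"rows": [{"slide":[0,0.1,0],"rotation":[0,0,0],"gripper":0},{"slide":[0,0.2,0],"rotation":[0,0,0],"gripper":0},{"slide":[0,0.2,0],"rotation":[0,0,0],"gripper":0}]}}

```text
time_s: 5.2
eef_pos: [0.5585, 0.0032, 0.0928]
orientation: [[0.066, 0.998, -0.002], [0.998, -0.066, -0.001], [-0.001, -0.002, -1.0]]
force: [-5.1, 0.4, 3.1]
gripper_width: 0.0006
```

```bash
python3 -c "
from h import *
go((-.018,0,.092))
"
```

```text
carrier-corner pos mm -18.6 0.5 92.8 F [-5.1  0.4  3.1] t 5.2
rot [-0.09  0.06  0.17]
slide cm [-0.05  0.06  0.08]
```

Contact force is 5 N at the expected corner position (TCP 18.6 mm short of the corner), well above the 1.2 N of friction, so the pin is on the stop. I'll back off and go round to its right side.

Call:
{"name": "apply_moves", "arguments": {"rows": [{"slide":[0,-0.5,0],"rotation":[0,0,0],"gripper":0},{"slide":[0,-1.5,0],"rotation":[0,0,0],"gripper":0},{"slide":[0,-2,0],"rotation":[0,0,0],"gripper":0},{"slide":[-1,-2,0],"rotation":[0,0,0],"gripper":0},{"slide":[-2.5,-2,0],"rotation":[0,0,0],"gripper":0},{"slide":[-3.5,-2,0],"rotation":[0,0,0],"gripper":0},{"slide":[-4,-2,0],"rotation":[0,0,0],"gripper":0},{"slide":[-4,-1.5,0],"rotation":[0,0,0],"gripper":0},{"slide":[-4,0,0],"rotation":[0,0,0],"gripper":0},{"slide":[-4,1.4,0],"rotation":[0,0,0],"gripper":0},{"slide":[-4,1.8,0],"rotation":[0,0,0],"gripper":0},{"slide":[-4,1.8,0],"rotation":[0,0,0],"gripper":0}]}}

```text
time_s: 6.4
eef_pos: [0.5743, -0.0378, 0.0926]
orientation: [[0.066, 0.998, -0.001], [0.998, -0.066, -0.001], [-0.001, -0.001, -1.0]]
force: [-0.4, 0.1, 0.1]
gripper_width: 0.0004
```

```bash
python3 -c "
from h import *
from cell import *
import cv2
for n,c in(('side',(140,320,235,405)),('top',(160,360,235,485))):
    im=grab_frame(n)[c[0]:c[1],c[2]:c[3],::-1];cv2.imwrite(f'pics/{n}5.png',cv2.resize(im,None,fx=3,fy=3))
go((0,-.022,.092),(0,.022,.092))
"
```

```text
carrier-corner pos mm -1.2 -39.4 92.5 F [-0.2 -0.2  0.6] t 6.5
rot [-0.15  0.06  0.18]
slide cm [1.74 0.12 0.05]
slide cm [6.14 0.14 0.04]
```

View pics/side5.png

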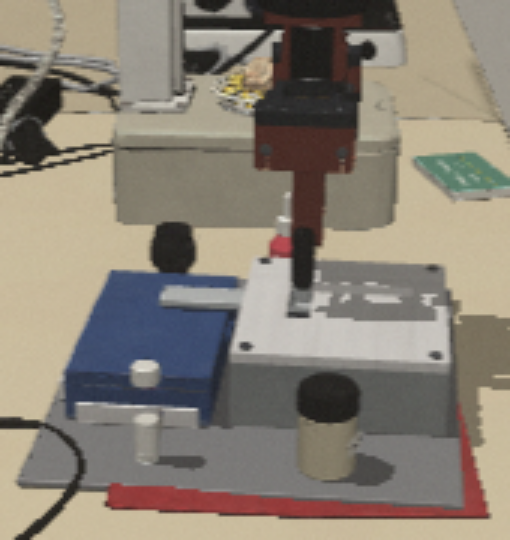

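View pics/top5.png

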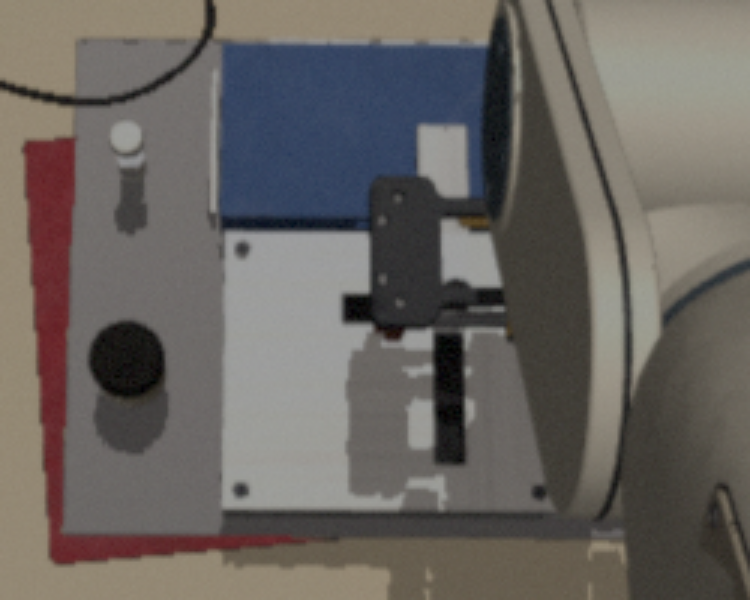

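The pin stands at the slot corner (side view 303,260) with the finger behind it on its right, and the bolt is out over the box. Next is the short leg.

Call:
{"name": "apply_moves", "arguments": {"rows": [{"slide":[0.5,0.1,0],"rotation":[0,0,0],"gripper":0},{"slide":[1,0.1,0],"rotation":[0,0,0],"gripper":0},{"slide":[1.4,0.1,0],"rotation":[0,0,0],"gripper":0},{"slide":[1.8,0.1,0],"rotation":[0,0,0],"gripper":0},{"slide":[2.2,0.1,0],"rotation":[0,0,0],"gripper":0},{"slide":[2.6,0.1,0],"rotation":[0,0,0],"gripper":0},{"slide":[2.6,0.1,0],"rotation":[0,0,0],"gripper":0}]}}

```text
time_s: 7.2
eef_pos: [0.5759, -0.0113, 0.0925]
orientation: [[0.065, 0.998, -0.003], [0.998, -0.065, -0.001], [-0.001, -0.003, -1.0]]
force: [-0.8, -0.1, -0.1]
gripper_width: 0.0006
```

```bash
python3 -c "
from h import *
from cell import *
import cv2
for n,c in(('side',(140,320,235,405)),):
    im=grab_frame(n)[c[0]:c[1],c[2]:c[3],::-1];cv2.imwrite(f'pics/{n}6.png',cv2.resize(im,None,fx=3,fy=3))
go((0,.022,.092))
"
```

```text
carrier-corner pos mm -0.2 -13.1 92.5 F [-0.4  0.2  0.6] t 7.25
rot [-0.15  0.06  0.2 ]
slide cm [3.51 0.04 0.04]
```

View pics/side6.png

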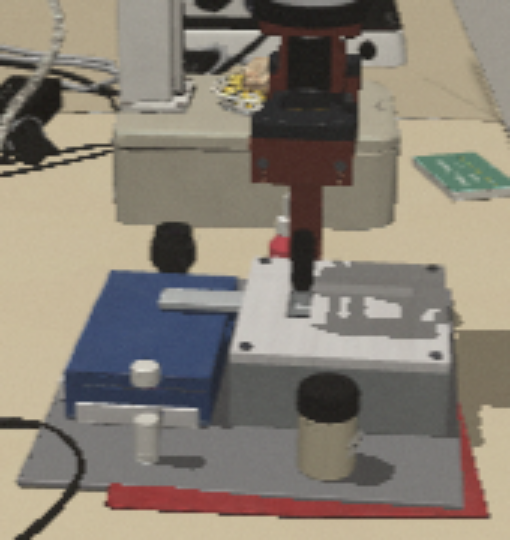

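Call:
{"name": "apply_moves", "arguments": {"rows": [{"slide":[0.4,0,0],"rotation":[0,0,0],"gripper":0},{"slide":[0.8,0,0],"rotation":[0,0,0],"gripper":0},{"slide":[1.2,0,0],"rotation":[0,0,0],"gripper":0},{"slide":[1.6,0,0],"rotation":[0,0,0],"gripper":0},{"slide":[2,0,0],"rotation":[0,0,0],"gripper":0},{"slide":[2,0,0],"rotation":[0,0,0],"gripper":0}]}}

```text
time_s: 7.85
eef_pos: [0.5772, 0.0091, 0.0925]
orientation: [[0.065, 0.998, -0.003], [0.998, -0.065, -0.001], [-0.001, -0.003, -1.0]]
force: [-0.1, -0.1, 0.2]
gripper_width: 0.0003
```

```bash
python3 -c "
from h import *
from cell import *
import cv2
for n,c in(('side',(140,320,235,405)),):
    im=grab_frame(n)[c[0]:c[1],c[2]:c[3],::-1];cv2.imwrite(f'pics/{n}7.png',cv2.resize(im,None,fx=3,fy=3))
go((0,.022,.092))
"
```

```text
carrier-corner pos mm -0.4 7.4 92.4 F [0.7 0.  0.6] t 7.9
rot [-0.15  0.04  0.23]
slide cm [1.46 0.04 0.04]
```

View pics/side7.png

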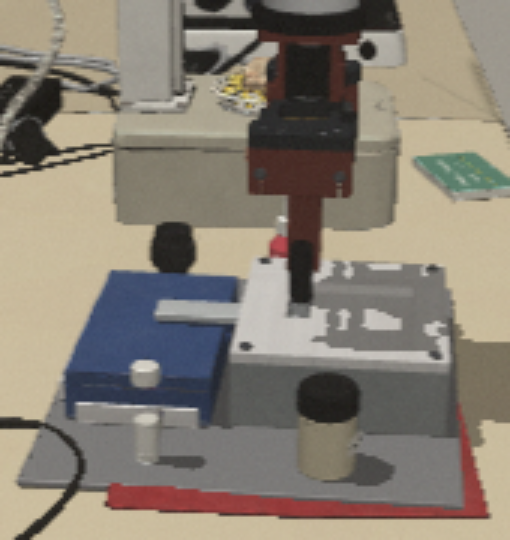

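The pin is moving along the short leg (its base is now about (300,302)), and so is the bolt. I'll carry on towards the end.

Call:
{"name": "apply_moves", "arguments": {"rows": [{"slide":[0.4,0,0],"rotation":[0,0,0],"gripper":0},{"slide":[0.8,0,0],"rotation":[0,0,0],"gripper":0},{"slide":[1.1,0,0],"rotation":[0,0,0],"gripper":0},{"slide":[1.3,0,0],"rotation":[0,0,0],"gripper":0},{"slide":[1.3,0,0],"rotation":[0,0,0],"gripper":0}]}}

```text
time_s: 8.4
eef_pos: [0.578, 0.0223, 0.0924]
orientation: [[0.065, 0.998, -0.003], [0.998, -0.065, -0.0], [-0.001, -0.003, -1.0]]
force: [-0.4, 0.3, 0.3]
gripper_width: 0.0009
```

```bash
python3 -c "
from h import *
go((0,.023,.092))
"
```

```text
carrier-corner pos mm -0.4 20.8 92.4 F [-0.4  0.3  0.3] t 8.4
rot [-0.15  0.03  0.24]
slide cm [0.22 0.04 0.04]
```

Call:
{"name": "apply_moves", "arguments": {"rows": [{"slide":[0.1,0,0],"rotation":[0,0,0],"gripper":0},{"slide":[0.2,0,0],"rotation":[0,0,0],"gripper":0},{"slide":[0.3,0,0],"rotation":[0,0,0],"gripper":0},{"slide":[0.3,0,0],"rotation":[0,0,0],"gripper":0}]}}

```text
time_s: 8.8
eef_pos: [0.5782, 0.0253, 0.0924]
orientation: [[0.065, 0.998, -0.003], [0.998, -0.065, -0.0], [-0.001, -0.003, -1.0]]
force: [-0.1, -0.1, 0.2]
gripper_width: 0.0004
```

```bash
python3 -c "
from h import *
from cell import *
import cv2
for n,c in(('side',(140,320,235,405)),):
    im=grab_frame(n)[c[0]:c[1],c[2]:c[3],::-1];cv2.imwrite(f'pics/{n}8.png',cv2.resize(im,None,fx=3,fy=3))
go((0,.023,.092))
"
```

```text
carrier-corner pos mm -0.5 23.8 92.4 F [-0.  -1.2 -1.1] t 8.85
rot [-0.15  0.03  0.24]
slide cm [-0.08  0.05  0.04]
```

View pics/side8.png

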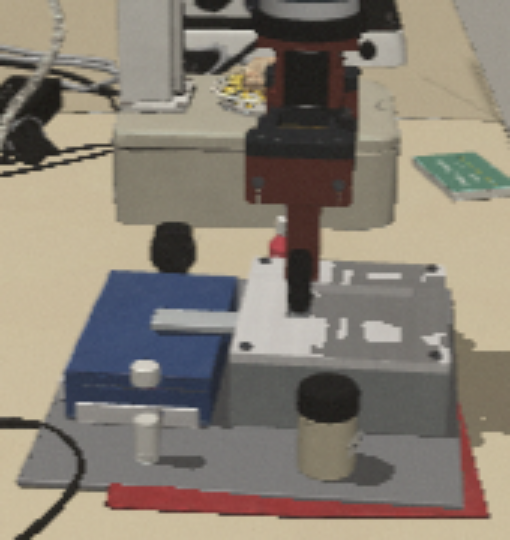

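The pin is close to the end but not on the stop yet, as there is no contact force. I'll keep going in small steps.

Call:
{"name": "apply_moves", "arguments": {"rows": [{"slide":[0.1,0,0],"rotation":[0,0,0],"gripper":0},{"slide":[0.2,0,0],"rotation":[0,0,0],"gripper":0},{"slide":[0.2,0,0],"rotation":[0,0,0],"gripper":0}]}}

```text
time_s: 9.15
eef_pos: [0.5784, 0.0274, 0.0925]
orientation: [[0.065, 0.998, -0.003], [0.998, -0.065, -0.0], [-0.001, -0.003, -1.0]]
force: [-0.8, -1.5, 0.1]
gripper_width: 0.0003
```

Call:
{"name": "apply_moves", "arguments": {"rows": [{"slide":[0.1,0,0],"rotation":[0,0,0],"gripper":0},{"slide":[0.2,0,0],"rotation":[0,0,0],"gripper":0},{"slide":[0.2,0,0],"rotation":[0,0,0],"gripper":0}]}}

```text
time_s: 9.45
eef_pos: [0.5785, 0.0295, 0.0924]
orientation: [[0.065, 0.998, -0.003], [0.998, -0.065, -0.0], [-0.0, -0.003, -1.0]]
force: [0.4, -0.1, -0.2]
gripper_width: 0.0002
```

Call:
{"name": "apply_moves", "arguments": {"rows": [{"slide":[0.1,0,0],"rotation":[0,0,0],"gripper":0},{"slide":[0.2,0,0],"rotation":[0,0,0],"gripper":0},{"slide":[0.2,0,0],"rotation":[0,0,0],"gripper":0}]}}

```text
time_s: 9.75
eef_pos: [0.5785, 0.0306, 0.0924]
orientation: [[0.064, 0.998, -0.003], [0.998, -0.064, -0.002], [-0.002, -0.003, -1.0]]
force: [-0.4, -7.1, -0.4]
gripper_width: 0.0006
```

```bash
python3 -c "
from h import *
from cell import *
import cv2
im=grab_frame('side')[:,:,::-1];cv2.imwrite('pics/side9.png',cv2.resize(im[200:290,280:370],None,fx=6,fy=6))
for p in [(0,.045,.058),(0,.045,.101),(0,0,.058),(0,0,.101)]: print((proj('side',W(*p))-[280,200])*6)
go((0,.023,.092))
"
```

```text
[333.80316862 263.47566242]
[337.03840606 144.22027313]
[341.80576262 211.35725581]
[345.05073105  95.80810009]
carrier-corner pos mm -0.5 29.1 92.4 F [-0.2 -6.8  0.3] t 9.8
rot [-0.16  0.11  0.27]
slide cm [-0.61  0.05  0.04]
```

View pics/side9.png

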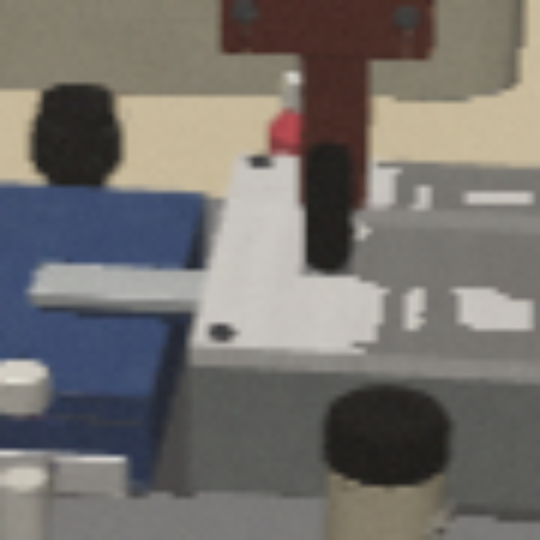

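There is now 7 N at the expected end position, and the pin (top about 328,148, base about 328,264) matches the projected closed end in row: 144 at the top, 263 at the base. I'll retract to the right, then up and away.

Call:
{"name": "apply_moves", "arguments": {"rows": [{"slide":[-0.5,0,0],"rotation":[0,0,0],"gripper":0},{"slide":[-1.5,0,0],"rotation":[0,0,0],"gripper":0},{"slide":[-2.5,0,0],"rotation":[0,0,0],"gripper":0},{"slide":[-2.8,0,-0.5],"rotation":[0,0,0],"gripper":0},{"slide":[-2.8,0,-3],"rotation":[0,0,0],"gripper":0},{"slide":[-2.8,0,-7],"rotation":[0,0,0],"gripper":0},{"slide":[-2.8,0,-11],"rotation":[0,0,0],"gripper":0},{"slide":[-2.8,-4,-12],"rotation":[0,0,0],"gripper":0},{"slide":[-2.8,-8,-12],"rotation":[0,0,0],"gripper":0},{"slide":[-2.8,-12,-12],"rotation":[0,0,0],"gripper":0},{"slide":[-2.8,-15,-12],"rotation":[0,0,0],"gripper":0},{"slide":[-2.8,-16,-12],"rotation":[0,0,0],"gripper":0},{"slide":[-2.8,-16,-12],"rotation":[0,0,0],"gripper":0}]}}

```text
time_s: 11.1
eef_pos: [0.417, 0.0131, 0.2134]
orientation: [[0.064, 0.998, -0.002], [0.998, -0.064, -0.002], [-0.002, -0.002, -1.0]]
force: [1.0, 0.2, 0.9]
gripper_width: 0.0006
```

```bash
python3 -c "
from h import *
from cell import *
import cv2
for n,c in(('side',(140,320,235,405)),('top',(160,360,235,485))):
    im=grab_frame(n)[c[0]:c[1],c[2]:c[3],::-1];cv2.imwrite(f'pics/{n}10.png',cv2.resize(im,None,fx=3,fy=3))
print((proj('top',W(0,.045,.101))-[235,160])*3,(proj('side',W(0,.045,.101))-[235,140])*3)
go((0,.023,.092))
"
```

```text
[364.16827299 290.7427426 ] [303.51920303 252.11013657]
carrier-corner pos mm -158.2 0.6 213.5 F [ 0.1  0.3 -0.8] t 11.2
rot [-0.03  0.1   0.27]
slide cm [ 2.19 15.84 12.14]
```

View pics/side10.png

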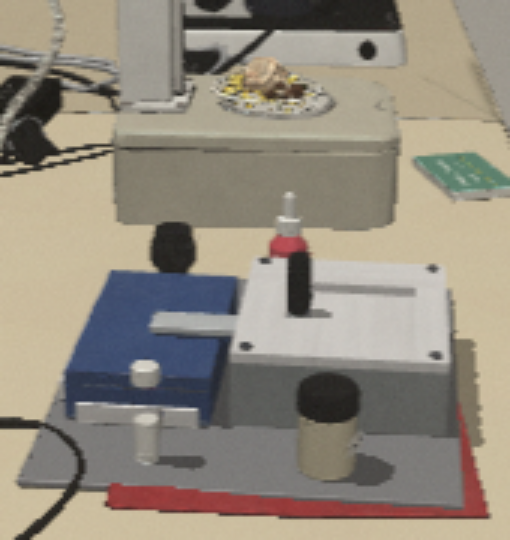

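View pics/top10.png

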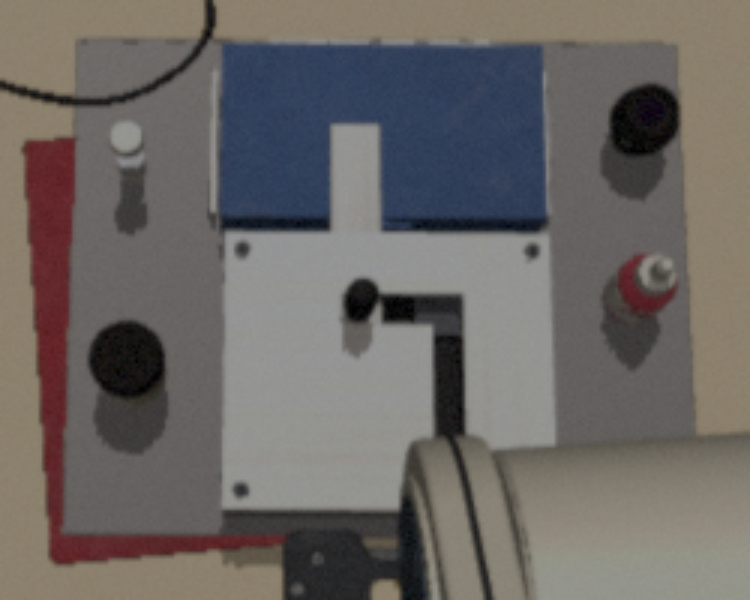

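The pin is at the closed end of the slot (top view 361,298; its left edge at 344 meets the slot end at 342) and the bolt lies over the box. All four loose items are at their original pixels, so I'll hand in.

```bash
python3 -c "
from cell import *
workorder.close_job()"
```

```text
the job is handed in; nothing more can be done
```

The slide box is locked. I pushed the pin with the closed fingertips along the long leg to the corner stop (about 5 N there). I then went round to its right side and pushed it along the short leg to the closed end (about 7 N there). The pin was never pinched or lifted, and I handed in at about 11 s with the arm clear.

- **Pin position:** the last pictures show its left edge at the slot's closed end, within about 1 mm, with the steel bolt out over the blue box.
- **Loose items:** the canister, bottle, vial and eyepiece are at the same pixels as at the start.
- **Disagreements:** one move call was refused because I left out the rotation, and nothing moved. The two cameras differed by 2 to 4 mm on positions. The final stop came about 7 mm later than I had reckoned from the finger thickness, so I relied on the contact force and the pictures.

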